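Lock the tube rest onto the bench stud

ROBOT

A 6-joint arm with a two-finger parallel gripper is mounted at the origin on a cart in front of the work surface, level with it; the furniture and walls round the work are solid. World frame = base frame: x ahead of the robot, y to its left, z up, the work surface at z = 0. Lengths are in m, angles in rad, forces in N, time in s.
With the tool pointing down it reaches from about 0.425 to 0.95 m from the base axis. Payload 3.5 kg.
Tool frame: the origin (TCP) lies on the centre line of the jaws, within the pads' length; the fingertips stand 17 mm ahead of it and the grasp point (between the pads) lies 2 mm behind it; z points along the fingers, y is the line along which they close (so a half turn about z gives the same grasp; the last joint's range is limited). The gripper opens to 85 mm and grips with 20 to 120 N. Pads are 22 mm wide; open, the fingers measure 114 mm over their backs; the gripper's body (76 mm by 85 mm) begins 54 mm behind the grasp point. The pads swing forward as they close: fully open they stand 13 mm farther back than shut.
Start: joints at [-1.465, 0.286, 1.577, -0, 1.279, -0.15], TCP at [0.171, -0.653, 0.248] pointing down, gripper open.
Joint ranges: [-2.77, 2.77], [-0.9, 2.22], [0.21, 2.48], [-1.53, 4.67], [0.24, 2.81], [-2.84, 2.84]. Speed limits (rad/s): [2.79, 2.79, 3.14, 3.14, 3.14, 3.14].

INTERFACE

Orientations are given as a unit quaternion [x, y, z, w].
In Python, from plant import ctrl gives the robot as it stands. The module is installed in compiled form; this text tells all that it offers.
- The arm moves only by the tool drive_tool, never from a script. Its argument "moves" is a list of rows, each a list of 3 entries, a list of its own where there are three numbers: the turn, a rotation vector about the tool's x, y, z in rad, then the shift along the tool's x, y, z in m, then the finger opening in m, from 0 to 0.0854. A call has 1 to 5 rows; each row shifts and turns the commanded pose from where the row before left it, along the tool's axes as they then stand; what a row does not reach is not made up. A row lasts 1/8 s, in which the tool goes at most 62.5 mm and 10.7 degrees, less where a joint would pass 70% of its speed; a pose out of reach is approached as far as the arm can. A call with a gripper value outside its range is refused whole. The fingers move at their own pace and stop on an object; "grip_force" is the grip in N (left out, the last holds). Time passes only in rows, so rows that do not move let the fingers close. It gives the time, the measured TCP pose, the force, the opening and the grip force at its end, in the units of the state.
- ctrl.get_state(): the state, without advancing time (a new reading comes with each control period).
- ctrl.read_camera(name): name is "scene" or "top" or "wrist"; returns a dict with "image" (384x512x3 uint8, red, green, blue), "fx", "fy", "cx", "cy" (pixels), "dist" ([k1, k2, p1, p2, k3] as OpenCV has them; the pictures are not rectified), "R" (3x3) and "t" (3): a world point X has camera coordinates R X + t. Camera axes: x right, y down, z forward; pixel columns grow to the right and rows downward; lengths in m; the calibration is good to about 2 mm. A picture is of the moment at which its call begins. There is no depth.
- ctrl.sign_off(): hands the job in; it is judged then, once.
The state is a dict: "time": time; "qpos": joint angles; "dq": joint speeds; "joint_efforts": joint torques, N m; "eef_pos": TCP position; "tcp_rot": TCP orientation; "contact_force": force on the tool from outside, world axes, zero at the start; "wrist_torque": the same for the moment, N m; "opening": opening from 0.0 (shut) to 1.0 (fully open); "finger_force": force on a finger pad.
Only numpy, scipy, OpenCV 4.12 (cv2) and the standard library are available. Lean on these libraries where they do the work, as an engineer would, in place of code of your own. Each camera call takes 0.05 s, during which the arm holds its last target. There are 200 camera calls.

TASK

Two wooden V-block tube rests stand on the bench. Take the one whose steel foot plate has a keyhole opening, set the wide end of the keyhole down over the headed stud in the bench so that the plate lies flat on the bench top, then slide the rest until the stud is fully home at the closed end of the narrow slot, and let go. Leave the other rest, with the solid foot plate, where it stands.

Things in the scene. Friction and masses are not known exactly. Their poses are not given: they have to be found in the camera images.
- keyhole_rest_block (a point): Rest to mount, loose, 0.25 kg: wooden block on a dark steel foot plate with a keyhole. Point: block axis, 40 mm above the plate's underside. Block 36 (x) x 20 (y) mm, from 6 to 80 mm above the underside, V notch 16 mm deep in its top; grip it across y. Plate 156 x 80 x 6 mm, flat on the bench, from 30 mm at -x to 126 mm at +x of the block axis. x: from block to keyhole; z: up.
- slot_end (a point): Keyhole of that rest, same axes. Point: centre of the rounded closed end of the narrow slot (22 mm wide), half-way through the 6 mm plate, 42 mm from the block's axis along +x. The slot runs toward +x through a tapered throat into the wide hole, 52 mm in diameter, its centre 46 mm from this point along +x (88 mm from the block's axis).
- stud_foot (a point): Fixed upright dark steel stud. Point: on its axis at the bench top (z = 0). Neck 12 mm in diameter; round head 30 mm in diameter, its underside 14 mm and its top 23 mm above the bench. The head passes the wide hole but not the slot; the 6 mm plate slides freely under the head.
- plain_rest_block (a point): The other rest, not to be used: the same wooden block on a steel foot plate of the same size and layout, but solid, with only two small screw holes (7 mm). Point: block axis, 40 mm above the plate's underside; the plate lies mostly toward +x.

How it is judged:
At the end, for the whole second after the job is handed in: The stud's axis stands within 15 mm of the closed end point of the slot, with the foot plate under the head and flat on the bench (that point less than 8 mm above the bench, rest tilted less than 0.08 rad) (horizontal distance between slot_end and stud_foot below 0.015 m and height (world z) of slot_end below 0.008 m and angle between keyhole_rest_block's own z axis and vertical below 0.08 rad); the robot touches nothing.
It fails at once if the other rest was moved more than 30 mm (distance of plain_rest_block from where it was at the start of the episode above 0.03 m).
It also fails if it takes over 42 s, if anything falls off the work surface, if the arm or the gripper's body presses on something with over 40 N, if the wrist force passes 120 N, or if a joint passes its speed limit or range.

## Working session

There is one attempt and no reset: what is moved stays moved. The work goes in short steps, Python scripts to look and compute and a tool call to move; the robot and the scene stay as the last step left them, time stands still between calls to the robot, and variables do not carry over. Pictures are saved under pics/ and viewed, at most 14 in all, crops included, and the job is handed in when it is done.

Besides the shell and the picture viewer there is one more tool, called after "Call:" as name(argument=value, ...), one argument or row to a line, values as JSON. drive_tool: Moves the arm, as the interface text tells. Its arguments: {"type":"object","properties":{"moves":{"type":"array","items":{"type":"array"}},"grip_force":{"type":"number"}},"required":["moves"]}

```bash
mkdir -p pics
python3 - <<'E'
from plant import ctrl
import cv2,numpy as np
s=ctrl.get_state(); print({k:np.round(v,3).tolist() for k,v in s.items()})
ims=[]
for n in ["scene","top"]:
    c=ctrl.read_camera(n); np.savez('pics/'+n,**c); cv2.imwrite(f'pics/{n}1.png',c['image'][...,::-1]); print(n,c['fx'],c['dist'],np.round(-np.array(c['R']).T@c['t'],3),np.round(c['R'],2).tolist())
E
```

```text
{'time': 0.0, 'qpos': [-1.465, 0.287, 1.578, 0.0, 1.279, -0.15], 'dq': [0.001, -0.0, 0.001, -0.0, 0.001, 0.0], 'joint_efforts': [-0.0, -40.598, -29.263, -0.0, 0.006, 0.0], 'eef_pos': [0.171, -0.652, 0.247], 'tcp_rot': [0.992, 0.128, 0.0, -0.001], 'contact_force': [0.071, 0.162, 0.129], 'wrist_torque': [0.013, -0.011, 0.005], 'finger_force': 0.0, 'opening': 1.001}
scene 389.38782441692985 [-0.13248553  0.          0.          0.          0.        ] [ 0.249 -0.536  0.791] [[0.88, -0.47, -0.01], [-0.36, -0.67, -0.64], [0.29, 0.57, -0.76]]
top 393.02863177093803 [0.04252524 0.         0.         0.         0.        ] [0.456 0.055 0.902] [[0.01, -1.0, 0.03], [-1.0, -0.01, -0.09], [0.09, -0.03, -1.0]]
```

View pics/top1.png

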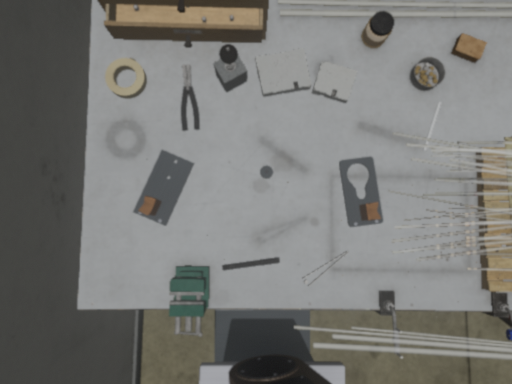

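View pics/scene1.png

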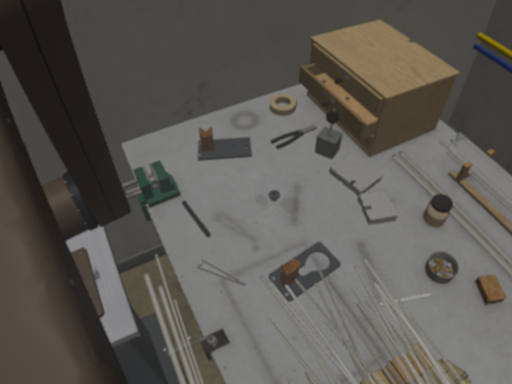

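The top view shows the keyhole rest with its plate centred near (361,190) and block near (370,211). The plain rest is near (164,187) and the stud head at (266,172). Thin rods reach in from the right to about column 390.

```bash
cat > h.py <<'E'
import numpy as np,cv2
def ray(c,uv,z):
    K=np.array([[c['fx'],0,c['cx']],[0,c['fy'],c['cy']],[0,0,1]])
    p=cv2.undistortPoints(np.array(uv,float).reshape(-1,1,2),K,np.array(c['dist'],float)).reshape(-1,2)
    R=np.array(c['R']);C=-R.T@np.array(c['t']);d=np.c_[p,np.ones(len(p))]@R
    return C+d*((z-C[2])/d[:,2])[:,None]
def proj(c,X):
    K=np.array([[c['fx'],0,c['cx']],[0,c['fy'],c['cy']],[0,0,1]])
    return cv2.projectPoints(np.array(X,float).reshape(-1,1,3),cv2.Rodrigues(np.array(c['R']))[0],np.array(c['t'],float),K,np.array(c['dist'],float))[0].reshape(-1,2)
E
python3 - <<'E'
from h import *
c=dict(np.load('pics/top.npz')); im=c['image']; g=im.max(2).astype(int)
hsv=cv2.cvtColor(im,cv2.COLOR_RGB2HSV)
print('plate',im[170,345],im[200,352],'hole',im[175,358],'stud',im[172,266],'block',im[211,370])
dark=(g<105).astype(np.uint8)
def roi(x0,x1,y0,y1,m):
    o=np.zeros_like(m);o[y0:y1,x0:x1]=m[y0:y1,x0:x1];return o
wood=((hsv[...,1]>110)&(hsv[...,0]<20)).astype(np.uint8)
for nm,b in dict(key=(330,392,148,235),plain=(125,200,143,232)).items():
    m=roi(*b,dark|wood); cs=cv2.findContours(m,cv2.RETR_CCOMP,cv2.CHAIN_APPROX_NONE); 
    k=max(cs[0],key=cv2.contourArea); r=cv2.minAreaRect(k); bx=cv2.boxPoints(r)
    P=ray(c,bx,.006); print(nm,r,'\n',np.round(P,3).tolist(),[round(np.linalg.norm(P[i]-P[i-1]),4) for i in range(4)])
    w=roi(*b,wood); ys,xs=np.nonzero(w); print(' wood',len(xs),xs.mean(),ys.mean(),ray(c,[[xs.mean(),ys.mean()]],.078))
    for q in cs[0]:
        if 60<cv2.contourArea(q)<1500:
            (x,y),rad=cv2.minEnclosingCircle(q); print(' inner',cv2.contourArea(q),x,y,rad)
m=roi(255,278,160,184,dark); ys,xs=np.nonzero(m); print('stud',len(xs),xs.mean(),ys.mean(),ray(c,[[xs.mean(),ys.mean()]],.023),np.sqrt(len(xs)/np.pi)*2/c['fx']*.88)
cr=im[110:300,240:500]; cv2.imwrite('pics/crop.png',cv2.resize(cr,None,fx=3,fy=3,interpolation=cv2.INTER_CUBIC)[...,::-1])
c=dict(np.load('pics/scene.npz')); cv2.imwrite('pics/crop2.png',cv2.resize(c['image'][160:384,180:480],None,fx=2.6,fy=2.6,interpolation=cv2.INTER_CUBIC)[...,::-1])
E
```

```text
plate [84 87 89] [81 84 87] hole [134 136 135] stud [82 82 84] block [116  90  69]
key ((360.21893310546875, 191.38648986816406), (66.75199127197266, 34.311771392822266), 81.02737426757812) 
 [[0.604, -0.151, 0.006], [0.617, -0.229, 0.006], [0.465, -0.25, 0.006], [0.452, -0.172, 0.006]] [np.float64(0.1531), np.float64(0.0799), np.float64(0.1534), np.float64(0.0787)]
 wood 1 371.0 206.0 [[ 0.49700892 -0.20239552  0.078     ]]
 inner 591.0 357.0 181.0 19.416587829589844
plain ((163.1516876220703, 187.3426971435547), (34.77907943725586, 68.11760711669922), 24.304548263549805) 
 [[0.485, 0.314, 0.006], [0.627, 0.256, 0.006], [0.595, 0.183, 0.006], [0.453, 0.243, 0.006]] [np.float64(0.0781), np.float64(0.1537), np.float64(0.0795), np.float64(0.1537)]
 wood 0 nan nan [[nan nan nan]]
stud 105 266.0095238095238 171.65714285714284 [[0.57520308 0.01677206 0.023     ]] 0.025888577715693847<stdin>:13: RuntimeWarning: Mean of empty slice.
  ret = ret.dtype.type(ret / rcount)
```

View pics/crop.png

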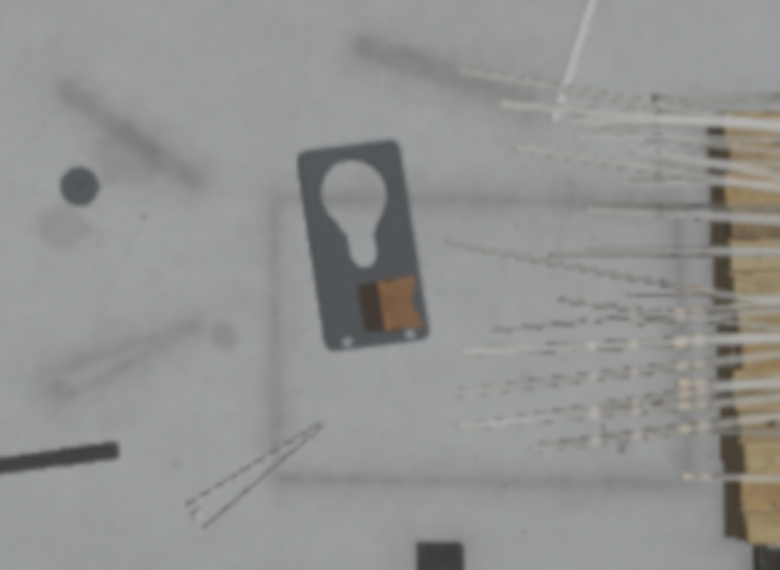

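View pics/crop2.png

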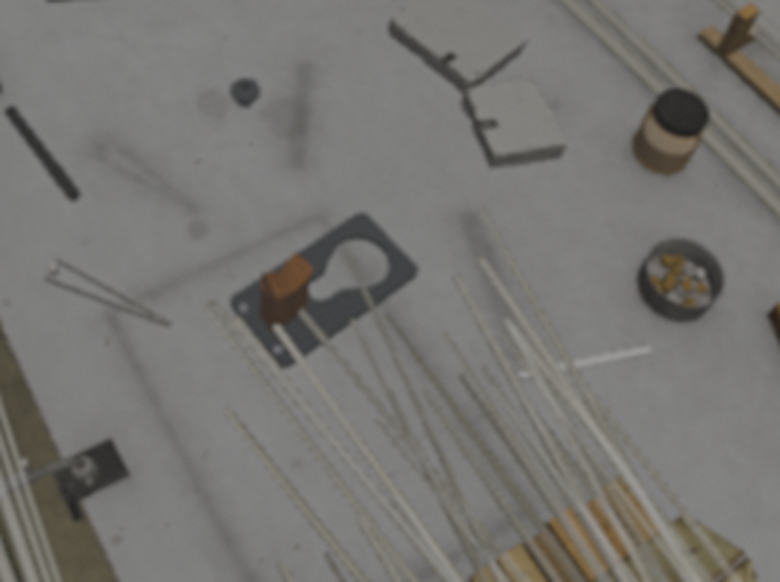

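The crops show a raised rack on the right with thin rods sticking out toward the keyhole rest. One bright tip is at top pixel ≈(395,227) and scene pixel ≈(286,286). Before approaching I need the rod heights, so I'll triangulate the tips.

Run:
```python
from h import *
T=dict(np.load('pics/top.npz'));S=dict(np.load('pics/scene.npz'))
t=np.array([(445,242),(463,351),(455,395),(460,427),(495,329),(513,148),(500,104),(460,70),(550,255),(558,300),(590,208),(320,425),(188,505)])/3+[240,110]
s=np.array([(212,305),(232,410),(275,328),(300,310),(355,320),(365,290),(480,208),(483,262),(508,320),(455,275),(388,320),(445,335),(170,324),(47,277)])/2.6+[180,160]
for i,u in enumerate(t):
    zs=np.linspace(0,.35,71); 
    X=np.array([ray(T,[u],z)[0] for z in zs]); p=proj(S,X)
    for j,v in enumerate(s):
        d=np.linalg.norm(p-v,axis=1);k=d.argmin()
        if d[k]<4: print(u.round(),'scene',j,v.round(),'err',d[k].round(1),'X',X[k].round(3))
# front rods
for u in [(295,327),(315,345),(353,331)]:
    print(u,[(z,proj(S,ray(T,[u],z))[0].round().tolist(),ray(T,[u],z)[0].round(3).tolist()) for z in (-.3,-.1,0,.1,.2)])
print('blocktop',ray(T,[[240+398/3,110+303/3]],.076))
print('rack',[ray(T,[(484,y)],.05)[0].round(3).tolist() for y in (150,290)])
```

```text
[388. 191.] scene 4 [317. 283.] err 1.8 X [ 0.534 -0.255  0.035]
[394. 227.] scene 2 [286. 286.] err 1.0 X [ 0.453 -0.248  0.085]
[393. 252.] scene 0 [262. 277.] err 3.2 X [ 0.404 -0.228  0.13 ]
[405. 220.] scene 3 [295. 279.] err 0.2 X [ 0.468 -0.258  0.115]
[411. 159.] scene 9 [355. 266.] err 1.4 X [ 0.594 -0.282  0.095]
[407. 145.] scene 7 [366. 261.] err 1.3 X [ 0.627 -0.278  0.085]
[393. 133.] scene 6 [365. 240.] err 0.9 X [ 0.648 -0.245  0.1  ]
[423. 195.] scene 10 [329. 283.] err 1.4 X [ 0.518 -0.297  0.115]
[426. 210.] scene 4 [317. 283.] err 2.6 X [ 0.487 -0.292  0.135]
[437. 179.] scene 11 [351. 289.] err 1.1 X [ 0.55  -0.325  0.115]
[347. 252.] scene 12 [245. 285.] err 2.1 X [ 0.396 -0.169  0.   ]
(295, 327) [(-0.3, [158.0, 345.0], [0.155, -0.086, -0.3]), (-0.1, [157.0, 301.0], [0.205, -0.062, -0.1]), (0, [156.0, 274.0], [0.23, -0.05, 0.0]), (0.1, [155.0, 242.0], [0.255, -0.039, 0.1]), (0.2, [154.0, 205.0], [0.28, -0.027, 0.2])]
(315, 345) [(-0.3, [148.0, 372.0], [0.104, -0.144, -0.3]), (-0.1, [147.0, 325.0], [0.163, -0.111, -0.1]), (0, [146.0, 297.0], [0.192, -0.095, 0.0]), (0.1, [145.0, 263.0], [0.221, -0.078, 0.1]), (0.2, [145.0, 223.0], [0.251, -0.062, 0.2])]
(353, 331) [(-0.3, [177.0, 404.0], [0.145, -0.258, -0.3]), (-0.1, [174.0, 355.0], [0.196, -0.206, -0.1]), (0, [172.0, 324.0], [0.222, -0.18, 0.0]), (0.1, [170.0, 288.0], [0.248, -0.154, 0.1]), (0.2, [168.0, 245.0], [0.274, -0.128, 0.2])]
blocktop [[ 0.48659996 -0.20631825  0.076     ]]
rack [[0.624, -0.462, 0.05], [0.322, -0.447, 0.05]]
```

Block axis agrees from the plate (0.487,-0.207) and from the block top (0.487,-0.206). The rod tips are at y≈-0.25 to -0.29 and z≈0.085–0.135, close beside the block, so I'll approach with a narrow opening. First a wrist view for what lies below the path.

Run:
```python
from plant import ctrl
from h import *
c=ctrl.read_camera("wrist"); np.savez('pics/w1',**c); cv2.imwrite('pics/w1.png',c['image'][...,::-1]);print(np.round(-np.array(c['R']).T@c['t'],3),np.round(c['R'],2).tolist())
T=dict(np.load('pics/top.npz'))
from scipy.spatial.transform import Rotation as R
s=ctrl.get_state();r=R.from_quat(s['tcp_rot']);print(r.as_matrix().round(3), (r.inv().apply(np.array([.490,-.198,.25])-s['eef_pos'])).round(3))
```

```text
[ 0.238 -0.634  0.374] [[0.25, -0.97, -0.0], [-0.93, -0.24, 0.28], [-0.27, -0.07, -0.96]]
[[ 0.967  0.253 -0.   ]
 [ 0.253 -0.967  0.002]
 [ 0.    -0.002 -1.   ]] [ 0.424 -0.359 -0.002]
```

View pics/w1.png

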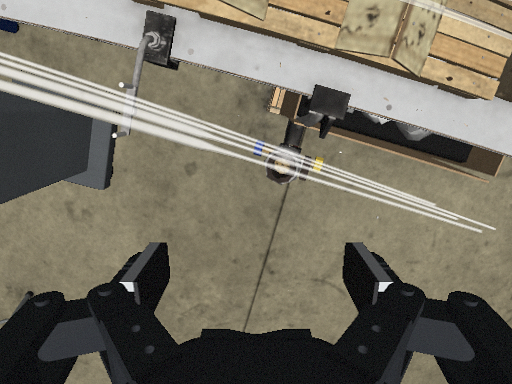

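The wrist view shows the long front rods crossing the path, from (0,60) to (490,230), with the bench edge and rack behind them. I'll check their height against the top view.

Run:
```python
from h import *
W=dict(np.load('pics/w1.npz'));T=dict(np.load('pics/top.npz'));S=dict(np.load('pics/scene.npz'))
for u in [(120,122),(300,177),(480,231),(60,70)]:
    print(u,[(z,proj(T,ray(W,[u],z))[0].round().tolist(),ray(W,[u],z)[0].round(2).tolist()) for z in (0,.05,.1,.15,.2)])
# top-view rod rows at some columns
g=T['image'].max(2)
for x in (330,370,410,450,490): print(x,[y for y in range(318,360) if g[y,x]>150])
```

```text
(120, 122) [(0, [487.0, 353.0], [0.18, -0.47, 0.0]), (0.05, [512.0, 357.0], [0.19, -0.5, 0.05]), (0.1, [540.0, 362.0], [0.2, -0.52, 0.1]), (0.15, [573.0, 367.0], [0.2, -0.54, 0.15]), (0.2, [610.0, 374.0], [0.21, -0.56, 0.2])]
(300, 177) [(0, [597.0, 360.0], [0.17, -0.71, 0.0]), (0.05, [614.0, 364.0], [0.18, -0.7, 0.05]), (0.1, [632.0, 368.0], [0.19, -0.69, 0.1]), (0.15, [654.0, 373.0], [0.2, -0.68, 0.15]), (0.2, [679.0, 379.0], [0.21, -0.67, 0.2])]
(480, 231) [(0, [729.0, 368.0], [0.16, -0.98, 0.0]), (0.05, [735.0, 372.0], [0.17, -0.94, 0.05]), (0.1, [742.0, 375.0], [0.18, -0.89, 0.1]), (0.15, [750.0, 380.0], [0.19, -0.84, 0.15]), (0.2, [759.0, 384.0], [0.2, -0.8, 0.2])]
(60, 70) [(0, [448.0, 331.0], [0.22, -0.39, 0.0]), (0.05, [476.0, 337.0], [0.23, -0.42, 0.05]), (0.1, [508.0, 344.0], [0.23, -0.46, 0.1]), (0.15, [544.0, 351.0], [0.23, -0.49, 0.15]), (0.2, [586.0, 360.0], [0.23, -0.52, 0.2])]
330 [345, 346, 347]
370 [329, 333, 338, 339, 347, 348]
410 [341, 342, 349, 350, 351]
450 [344, 345, 351, 352, 353]
490 [347, 348, 349, 354, 355, 356]
```

Call:
drive_tool(
  moves=[
    [[0, 0, 0], [0, 0, -0.05], 0.046],
    [[0, 0, 0], [0.045, -0.038, -0.01], 0.046],
    [[0, 0, 0], [0.045, -0.038, 0], 0.046],
    [[0, 0, 0], [0.045, -0.038, 0], 0.046],
    [[0, 0, 0], [0.045, -0.038, 0], 0.046],
  ],
  grip_force=80,
)

```text
time: 0.78
eef_pos: [0.3072, -0.4586, 0.308]
tcp_rot: [0.992, 0.127, 0.0, -0.0]
contact_force: [0.6, 0.1, 0.2]
opening: 0.539
finger_force: 0.0
```

Call:
drive_tool(
  moves=[
    [[0, 0, 0], [0.045, -0.038, 0], 0.046],
    [[0, 0, 0], [0.045, -0.038, 0], 0.046],
    [[0, 0, 0], [0.045, -0.038, 0], 0.046],
    [[0, 0, 0], [0.045, -0.038, 0], 0.046],
    [[0, 0, 0], [0.03, -0.026, 0], 0.046],
  ],
)

```text
time: 1.4
eef_pos: [0.4655, -0.2327, 0.3081]
tcp_rot: [0.992, 0.128, -0.0, -0.0]
contact_force: [-0.2, -0.1, -0.2]
opening: 0.537
finger_force: 0.0
```

Call:
drive_tool(
  moves=[
    [[0, 0, 0.119], [0, 0, 0], 0.046],
    [[0, 0, 0], [0, 0, 0.03], 0.046],
    [[0, 0, 0], [0, 0, 0.0], 0.046],
  ],
)

```text
time: 1.78
eef_pos: [0.4634, -0.2339, 0.2754]
tcp_rot: [0.998, 0.069, -0.002, -0.002]
contact_force: [-0.2, -0.3, 0.3]
opening: 0.537
finger_force: 0.0
```

```bash
cat >> h.py <<'E'
def look(n,target=None,view=True):
    from plant import ctrl
    from scipy.spatial.transform import Rotation as R
    c=ctrl.read_camera("wrist"); np.savez('pics/'+n,**c); cv2.imwrite(f'pics/{n}.png',c['image'][...,::-1])
    s=ctrl.get_state(); r=R.from_quat(s['tcp_rot'])
    print(s['time'],s['eef_pos'],r.as_matrix().round(3).tolist(),s['contact_force'],s['opening'])
    if target is not None: print('shift',r.inv().apply(np.array(target)-s['eef_pos']).round(4))
    return c
E
python3 -c "
from h import *
look('w2',[.493,-.199,.2])"
```

```text
1.825 [ 0.4640321  -0.23455974  0.27715843] [[0.991, 0.136, -0.002], [0.136, -0.991, 0.002], [-0.002, -0.002, -1.0]] [0.15321223 0.28706534 0.90934371] 0.5359865271922167
shift [ 0.0337 -0.0311  0.0772]
```

View pics/w2.png

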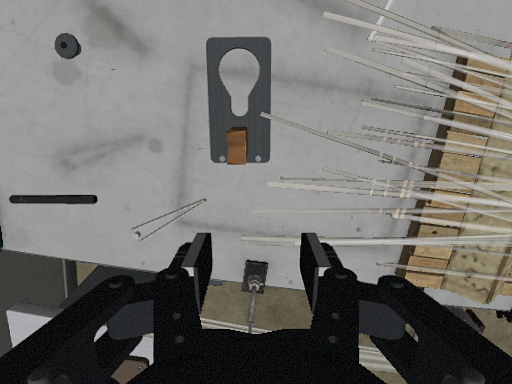

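The view shows the keyhole rest clearly: plate (207–271, 38–163), block (237,146). Stud head at (68,46). The nearest rod tips are at (262,114), (267,183) and (253,211). I'll re-measure all of them here.

Run:
```python
from h import *
W=dict(np.load('pics/w2.npz'));T=dict(np.load('pics/top.npz'))
im=W['image'];hsv=cv2.cvtColor(im,cv2.COLOR_RGB2HSV);g=im.max(2)
wood=((hsv[...,1]>100)&(hsv[...,0]<22)).astype(np.uint8); dark=((g<95)|(wood>0)).astype(np.uint8)
m=np.zeros_like(dark);m[30:170,200:278]=dark[30:170,200:278]
m=cv2.morphologyEx(m,cv2.MORPH_OPEN,np.ones((3,3)))
k=max(cv2.findContours(m,cv2.RETR_EXTERNAL,cv2.CHAIN_APPROX_NONE)[0],key=cv2.contourArea)
r=cv2.minAreaRect(k);P=ray(W,cv2.boxPoints(r),.006);print(r);print(P.round(4).tolist(),[round(np.linalg.norm(P[i]-P[i-1]),4) for i in range(4)])
e=sorted([P[i]-P[i-1] for i in range(4)],key=lambda v:-np.linalg.norm(v))[0];e=e*np.sign(e[0]);e/=np.linalg.norm(e);print('dir',e,'yaw',np.arctan2(e[1],e[0]),'block',P.mean(0)-.048*e)
# wide hole
cs,h=cv2.findContours(1-m,cv2.RETR_LIST,cv2.CHAIN_APPROX_NONE)
for q in cs:
    if 300<cv2.contourArea(q)<4000:
        q=q.reshape(-1,2);top=q[q[:,1]<78].astype(np.float32);(x,y),_,_=cv2.fitEllipse(top) ;print('hole',x,y,ray(W,[(x,y)],.006),'bottom',q[:,1].max())
m2=np.zeros_like(dark);m2[28:62,48:86]=dark[28:62,48:86];ys,xs=np.nonzero(m2);print('stud',xs.mean(),ys.mean(),len(xs),xs.min(),xs.max(),ys.min(),ys.max())
a=im[28:62,48:90];cv2.imwrite('pics/a.png',cv2.resize(a,None,fx=10,fy=10)[...,::-1])
for w,t in [((262,114),(388,191)),((267,183),(394.5,227)),((253,211),(392,242)),((242,238),(393,252)),((326,52),(411,159)),((323,14),(407,145)),((322,167),(426,210)),((280,178),(405,220))]:
    zs=np.linspace(0,.25,126);X=np.array([ray(W,[w],z)[0] for z in zs]);d=np.linalg.norm(proj(T,X)-t,axis=1);i=d.argmin();print(w,t,d[i].round(1),X[i].round(3))
```

```text
((238.0, 100.0), (126.0, 64.0), 90.0)
[[0.6064, -0.151, 0.006], [0.6167, -0.2285, 0.006], [0.4622, -0.2517, 0.006], [0.4504, -0.1661, 0.006]] [np.float64(0.1568), np.float64(0.0783), np.float64(0.1563), np.float64(0.0864)]
dir [0.99536404 0.09617919 0.        ] yaw 0.09632809414526933 block [ 0.4861326  -0.20393094  0.006     ]
hole 238.81910705566406 69.27511596679688 [[ 0.57435563 -0.19548491  0.006     ]] bottom 115
stud 67.0390625 45.765625 512 55 80 33 58
(262, 114) (388, 191) 0.2 [ 0.526 -0.23   0.104]
(267, 183) (394.5, 227) 0.7 [ 0.455 -0.246  0.088]
(253, 211) (392, 242) 1.2 [ 0.425 -0.235  0.1  ]
(242, 238) (393, 252) 0.3 [ 0.406 -0.227  0.13 ]
(326, 52) (411, 159) 1.2 [ 0.593 -0.283  0.092]
(323, 14) (407, 145) 0.0 [ 0.623 -0.273  0.1  ]
(322, 167) (426, 210) 1.0 [ 0.488 -0.29   0.136]
(280, 178) (405, 220) 0.9 [ 0.469 -0.256  0.118]
```

View pics/a.png

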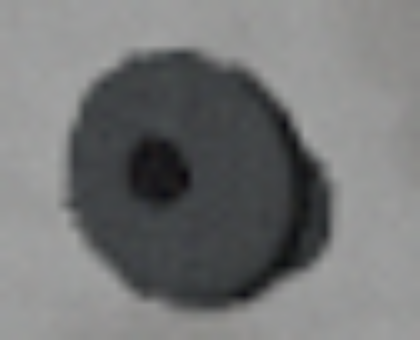

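The rod tip at (0.526,-0.230,0.104) sits right beside the block. I'll grip high (TCP z≈0.062, so the gripper body stays above z≈0.117), with a narrow opening and a 4 mm offset away from the rods.

Call:
drive_tool(
  moves=[
    [[0, 0, 0], [0.0267, -0.0292, 0.02], 0.038],
    [[0, 0, 0], [0, 0, 0.05], 0.038],
    [[0, 0, 0], [0, 0, 0.05], 0.038],
    [[0, 0, 0], [0, 0, 0.01], 0.038],
    [[0, 0, 0], [0, 0, 0], 0.038],
  ],
)

```text
time: 2.45
eef_pos: [0.4877, -0.2031, 0.1495]
tcp_rot: [0.998, 0.068, 0.0, 0.0]
contact_force: [0.7, -0.7, 0.4]
opening: 0.445
finger_force: 0.0
```

```bash
python3 -c "
from h import *
c=look('w3',[.4865,-.202,.062])
print(proj(c,[(.487,-.206,.08),(.526,-.23,.104),(.455,-.246,.088),(.469,-.256,.118)]).round())"
```

```text
2.5 [ 0.4883467  -0.20357597  0.15070017] [[0.991, 0.136, 0.003], [0.136, -0.991, -0.002], [0.003, 0.002, -1.0]] [ 0.60232222 -0.91808874  0.13754824] 0.448119054329981
shift [-0.0019 -0.002   0.0887]
[[261. 213.]
 [311. 170.]
 [310. 265.]
 [339. 272.]]
```

View pics/w3.png

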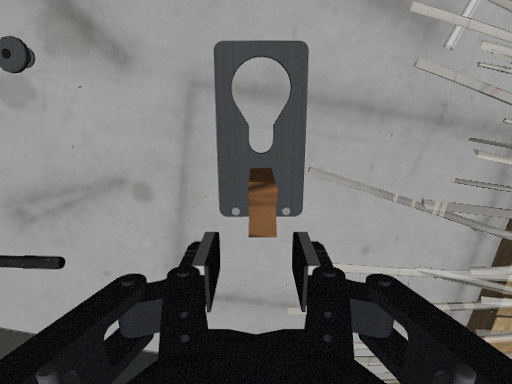

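Projected block top (261,213) and rod tip (311,170) match the picture ((262,210) and (309,169)), and the jaws straddle the block. Descending.

Call:
drive_tool(
  moves=[
    [[0, 0, 0], [-0.001, -0.001, 0.03], 0.038],
    [[0, 0, 0], [0, 0, 0.025], 0.038],
    [[0, 0, 0], [0, 0, 0.02], 0.038],
    [[0, 0, 0], [0, 0, 0.0], 0.038],
  ],
)

```text
time: 3.0
eef_pos: [0.4866, -0.2022, 0.0744]
tcp_rot: [0.998, 0.068, 0.0, 0.0]
contact_force: [-0.6, 0.3, -0.7]
opening: 0.44
finger_force: 0.0
```

Call:
drive_tool(
  moves=[
    [[0, 0, 0], [0, 0, 0.012], 0.038],
    [[0, 0, 0], [0, 0, 0], 0.038],
  ],
)

```text
time: 3.25
eef_pos: [0.4862, -0.2018, 0.0617]
tcp_rot: [0.998, 0.068, 0.0, 0.0]
contact_force: [0.5, 0.6, -0.6]
opening: 0.449
finger_force: 0.0
```

Call:
drive_tool(
  moves=[
    [[0, 0, 0], [0, 0, 0], 0.01],
    [[0, 0, 0], [0, 0, 0], 0.01],
    [[0, 0, 0], [0, 0, 0], 0.01],
    [[0, 0, 0], [0, 0, 0], 0.01],
  ],
)

```text
time: 3.75
eef_pos: [0.4868, -0.2024, 0.0625]
tcp_rot: [0.998, 0.068, 0.001, 0.001]
contact_force: [-0.7, -0.3, 6.2]
opening: 0.217
finger_force: 80.6
```

Gripped (≈19 mm, 80 N). Small lift, out from beside the rods, then up.

Call:
drive_tool(
  moves=[
    [[0, 0, 0], [0, 0, -0.008], 0.01],
    [[0, 0, 0], [0, -0.03, -0.003], 0.01],
    [[0, 0, 0], [0, -0.03, -0.01], 0.01],
    [[0, 0, 0], [0, -0.025, -0.02], 0.01],
    [[0, 0, 0], [0, -0.02, -0.01], 0.01],
  ],
)

```text
time: 4.38
eef_pos: [0.4709, -0.0962, 0.1124]
tcp_rot: [0.998, 0.069, -0.0, -0.0]
contact_force: [0.7, 0.1, -2.0]
opening: 0.216
finger_force: 79.8
```

```bash
python3 -c "
from h import *
c=look('w4')"
```

```text
4.425 [ 0.47101609 -0.09462966  0.1132654 ] [[0.99, 0.138, -0.0], [0.138, -0.99, 0.002], [-0.0, -0.002, -1.0]] [-0.0342744   2.21455922 -2.05032043] 0.21841944031977187
```

View pics/w4.png

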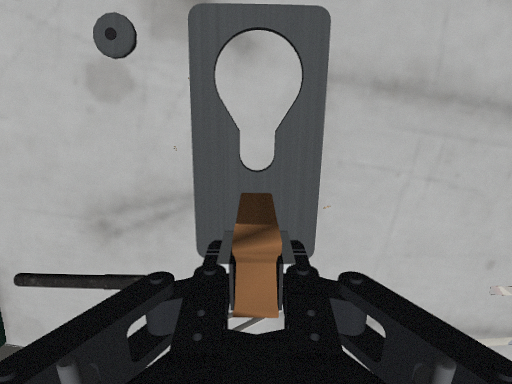

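The rest is held straight: wide hole centre ≈(259,73), slot end ≈(257,165), stud head ≈(115,35). I'll check for sag and work out the shift.

```bash
cat > m.py <<'E'
from h import *
from scipy.optimize import least_squares
def measure(n,eef,R):
    W=dict(np.load(f'pics/{n}.npz'));im=W['image'];g=im.max(2)
    m=(g<105).astype(np.uint8)
    # hole contour: bright blob inside plate
    cs=cv2.findContours(1-m,cv2.RETR_LIST,cv2.CHAIN_APPROX_NONE)[0]
    return W,m,cs
E
python3 - <<'E'
from h import *
from scipy.optimize import least_squares
W=dict(np.load('pics/w4.npz'));im=W['image'];g=im.max(2).astype(np.uint8)
m=(g<118).astype(np.uint8)
lab,_=None,None
n,lb,st,ce=cv2.connectedComponentsWithStats(1-m)
k=lb[73,258];print('hole blob',st[k])
ys,xs=np.nonzero(lb==k)
def width(y): s=xs[ys==y];return s.min(),s.max()+1
for y in (50,73,90,140,150): print(y,width(y))
# plate edges left/right
for y in (20,73,120,170,220):
    r=np.nonzero(m[y,150:370])[0]+150; print('plate',y,r.min(),r.max()+1)
l=lb[35,115]
mm=np.zeros_like(m);mm[5:65,85:145]=m[5:65,85:145];ys2,xs2=np.nonzero(mm);print('stud bbox',xs2.min(),xs2.max(),ys2.min(),ys2.max(),len(xs2))
print('fx',W['fx'],W['dist'],'C',-W['R'].T@W['t'])
top=np.c_[xs,ys][:0]
q=max(cv2.findContours((lb==k).astype(np.uint8),cv2.RETR_EXTERNAL,cv2.CHAIN_APPROX_NONE)[0],key=len).reshape(-1,2)
e=cv2.fitEllipse(q[q[:,1]<85].astype(np.float32));print(e,'slot bottom',q[:,1].max())
eef=np.array([.4710,-.0946,.1133]);d=np.array([.99,.138,0])
for a in (0,.03,.06):
    print(a,[proj(W,eef+d*x+np.array([0,0,-.0565-x*a])).round(1).tolist() for x in (.031,.088,.126)])
E
```

```text
hole blob [ 215   30   87  140 8018]
50 (np.int64(223), np.int64(295))
73 (np.int64(215), np.int64(302))
90 (np.int64(217), np.int64(299))
140 (np.int64(240), np.int64(275))
150 (np.int64(240), np.int64(274))
plate 20 188 331
plate 73 189 328
plate 120 191 324
plate 170 193 321
plate 220 195 317
stud bbox 93 136 12 58 1601
fx 297.21948474051504 [-0.06214759  0.          0.          0.          0.        ] C [ 0.54005379 -0.08596543  0.23886683]
((258.0201721191406, 75.12548828125), (85.9540786743164, 90.13333129882812), 2.8878049850463867) slot bottom 169
0 [[[254.3, 171.2]], [[254.0, 74.5]], [[253.9, 2.5]]]
0.03 [[[254.3, 170.9]], [[254.1, 75.0]], [[253.9, 4.8]]]
0.06 [[[254.3, 170.6]], [[254.1, 75.5]], [[253.9, 6.9]]]
```

Run:
```python
from h import *
W=dict(np.load('pics/w4.npz'));W2=dict(np.load('pics/w2.npz'));W3=dict(np.load('pics/w3.npz'));T=dict(np.load('pics/top.npz'))
print('hole',ray(W,[(258.5,75.1)],.054))
print('stud w4',ray(W,[(114,35)],.023),'w2',ray(W2,[(66,45.4)],.023),'w3',ray(W3,[(13,54)],.023),'top',ray(T,[(266,171.7)],.02))
R=np.array([[.99,.138,0],[.138,-.99,0],[0,0,-1]])
for n,c in (('4',ray(W,[(114,35)],.023)[0]),):
    print((R.T@(c-ray(W,[(258.5,75.1)],.054)[0])).round(4))
```

```text
hole [[ 0.5584501  -0.08502704  0.054     ]]
stud w4 [[0.57500376 0.01546959 0.023     ]] w2 [[0.5752688  0.01464648 0.023     ]] w3 [[0.57559595 0.01175012 0.023     ]] top [[0.57551291 0.01666296 0.02      ]]
[ 0.0303 -0.0972  0.031 ]
```

Stud at (0.575,0.015) agrees across four views. Moving the wide hole over it.

Call:
drive_tool(
  moves=[
    [[0, 0, 0], [0.01, -0.035, 0], 0.01],
    [[0, 0, 0], [0.01, -0.035, 0], 0.01],
    [[0, 0, 0], [0.01, -0.027, 0], 0.01],
    [[0, 0, 0], [0, 0, 0], 0.01],
    [[0, 0, 0], [0, 0, 0.01], 0.01],
  ],
)

```text
time: 5.05
eef_pos: [0.4885, 0.0022, 0.1023]
tcp_rot: [0.998, 0.068, 0.001, 0.0]
contact_force: [-0.3, 0.3, -2.1]
opening: 0.216
finger_force: 79.7
```

Run:
```python
from h import *
c=look('w5');g=c['image'].max(2);m=(g<118).astype(np.uint8)
h=np.zeros_like(m);h[25:180,205:315]=1-m[25:180,205:315]
k=max(cv2.findContours(h,cv2.RETR_EXTERNAL,cv2.CHAIN_APPROX_NONE)[0],key=cv2.contourArea).reshape(-1,2);q=k[k[:,1]<85]
e=cv2.fitEllipse(q.astype(np.float32));print('hole ell',e)
s=np.zeros_like(m);cv2.circle(s,(int(e[0][0]),int(e[0][1])),38,1,-1);s&=m;n,l,st,ce=cv2.connectedComponentsWithStats(s);print(st[1:],ce[1:])
z=c and .0465
H=ray(c,[e[0]],.0435)[0];print(H)
```

```text
5.1 [0.48707015 0.00210888 0.10034753] [[0.991, 0.136, -0.002], [0.136, -0.991, 0.0], [-0.002, -0.001, -1.0]] [-0.04393875 -0.69015282 -3.34504761] 0.22006569125263803
hole ell ((258.0335388183594, 74.75392150878906), (85.85807800292969, 89.3905029296875), 1.1798762083053589)
[[ 230   56   44   47 1598]] [[251.53003755  78.95932416]]
[0.57639827 0.01355169 0.0435    ]
```

View pics/w5.png

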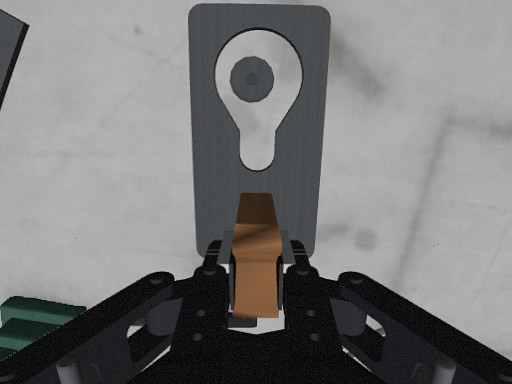

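The stud head (251,79) lies inside the wide hole (258,75), within about 2 mm of centre once height is allowed for. Lowering.

Call:
drive_tool(
  moves=[
    [[0, 0, 0], [-0.001, -0.002, 0.012], 0.01],
    [[0, 0, 0], [0, 0, 0.012], 0.01],
    [[0, 0, 0], [0, 0, 0.007], 0.01],
    [[0, 0, 0], [0, 0, 0.003], 0.01],
    [[0, 0, 0], [0, 0, 0], 0.01],
  ],
)

```text
time: 5.72
eef_pos: [0.4869, 0.0043, 0.0682]
tcp_rot: [0.998, 0.068, -0.0, -0.0]
contact_force: [-0.8, -0.1, -2.3]
opening: 0.216
finger_force: 79.7
```

Call:
drive_tool(
  moves=[
    [[0, 0, 0], [0, 0, 0.002], 0.01],
    [[0, 0, 0], [0, 0, 0.002], 0.01],
    [[0, 0, 0], [0, 0, 0], 0.01],
  ],
)

```text
time: 6.1
eef_pos: [0.4868, 0.0044, 0.0643]
tcp_rot: [0.998, 0.068, -0.0, -0.0]
contact_force: [0.8, -0.3, -2.7]
opening: 0.217
finger_force: 79.7
```

Call:
drive_tool(
  moves=[
    [[0, 0, 0], [0, 0, 0.001], 0.01],
    [[0, 0, 0], [0, 0, 0.001], 0.01],
    [[0, 0, 0], [0, 0, 0], 0.01],
  ],
)

```text
time: 6.48
eef_pos: [0.487, 0.0044, 0.0626]
tcp_rot: [0.998, 0.068, 0.0, 0.0]
contact_force: [-1.1, 1.1, 0.6]
opening: 0.218
finger_force: 79.9
```

Call:
drive_tool(
  moves=[
    [[0, 0, 0], [0, 0, 0.001], 0.01],
    [[0, 0, 0], [0, 0, 0], 0.01],
  ],
)

```text
time: 6.72
eef_pos: [0.487, 0.0045, 0.0625]
tcp_rot: [0.998, 0.068, -0.0, -0.0]
contact_force: [-4.8, 1.4, 6.4]
opening: 0.218
finger_force: 80.9
```

Down on the bench (6 N up). Sliding toward +x.

Call:
drive_tool(
  moves=[
    [[0, 0, 0], [0.01, 0, 0], 0.01],
    [[0, 0, 0], [0.01, 0, 0], 0.01],
    [[0, 0, 0], [0.01, 0, 0], 0.01],
    [[0, 0, 0], [0.008, 0, 0], 0.01],
    [[0, 0, 0], [0, 0, 0], 0.01],
  ],
)

```text
time: 7.35
eef_pos: [0.5261, 0.0093, 0.0625]
tcp_rot: [0.998, 0.068, 0.002, 0.0]
contact_force: [1.4, -0.1, 3.6]
opening: 0.216
finger_force: 80.5
```

Call:
drive_tool(
  moves=[
    [[0, 0, 0], [0.003, 0, 0], 0.01],
    [[0, 0, 0], [0.003, 0, 0], 0.01],
    [[0, 0, 0], [0, 0, 0], 0.01],
  ],
)

```text
time: 7.72
eef_pos: [0.5302, 0.01, 0.0625]
tcp_rot: [0.998, 0.069, -0.001, 0.0]
contact_force: [-5.3, -0.6, 8.3]
opening: 0.215
finger_force: 81.1
```

```bash
python3 -c "
from h import *
look('w6')"
```

```text
7.775 [0.53025788 0.0100073  0.0625036 ] [[0.991, 0.137, -0.001], [0.137, -0.991, -0.001], [-0.001, 0.001, -1.0]] [-5.50831578 -0.26100286  8.85425125] 0.22005349021210327
```

View pics/w6.png

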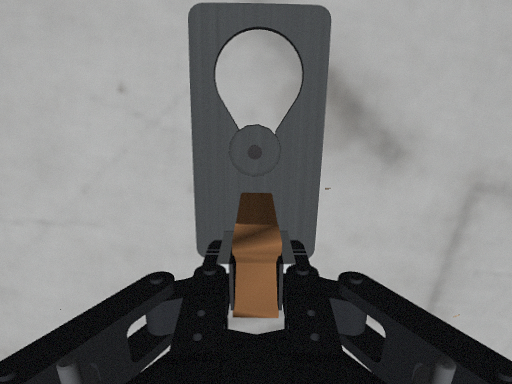

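The stud head (255,151) is captured in the narrow slot, at about its closed end. By position about 3 mm remains, so I'll push gently on until it is home.

Call:
drive_tool(
  moves=[
    [[0, 0, 0], [0.003, 0, 0], 0.01],
    [[0, 0, 0], [0.001, 0, 0], 0.01],
    [[0, 0, 0], [0, 0, 0], 0.01],
  ],
)

```text
time: 8.15
eef_pos: [0.5337, 0.0105, 0.0625]
tcp_rot: [0.998, 0.069, -0.001, 0.0]
contact_force: [-6.4, -0.9, 9.7]
opening: 0.216
finger_force: 81.2
```

Call:
drive_tool(
  moves=[
    [[0, 0, 0], [0, 0, 0], 0.04],
    [[0, 0, 0], [0, 0, 0], 0.04],
    [[0, 0, 0], [0, 0, 0], 0.04],
  ],
)

```text
time: 8.52
eef_pos: [0.5344, 0.011, 0.0611]
tcp_rot: [0.998, 0.068, -0.0, -0.0]
contact_force: [0.1, -0.2, -0.8]
opening: 0.469
finger_force: 0.0
```

Call:
drive_tool(
  moves=[
    [[0, 0, 0], [0, 0, -0.03], 0.04],
    [[0, 0, 0], [0, 0, -0.05], 0.04],
    [[0, 0, 0], [-0.02, 0, -0.06], 0.04],
    [[0, 0, 0], [-0.02, 0, 0], 0.04],
    [[0, 0, 0], [0, 0, 0], 0.04],
  ],
)

```text
time: 9.15
eef_pos: [0.4945, 0.0056, 0.2009]
tcp_rot: [0.998, 0.068, 0.0, 0.0]
contact_force: [0.5, -0.1, 0.6]
opening: 0.469
finger_force: 0.0
```

```bash
python3 -c "
from h import *
c=look('w7')
X=c['t'];print(proj(c,[(.575,.0155,.023),(.575,.0155,.006)]).round(1))
cv2.imwrite('pics/w7.png',cv2.resize(c['image'],None,fx=1.5,fy=1.5)[...,::-1])"
```

```text
9.2 [0.49473941 0.00560881 0.20021233] [[0.991, 0.136, -0.0], [0.136, -0.991, 0.0], [-0.0, -0.0, -1.0]] [ 0.8551153  -0.51236039 -0.40593903] 0.4702078440766995
[[257.5  95.9]
 [257.3  96.5]]
```

View pics/w7.png

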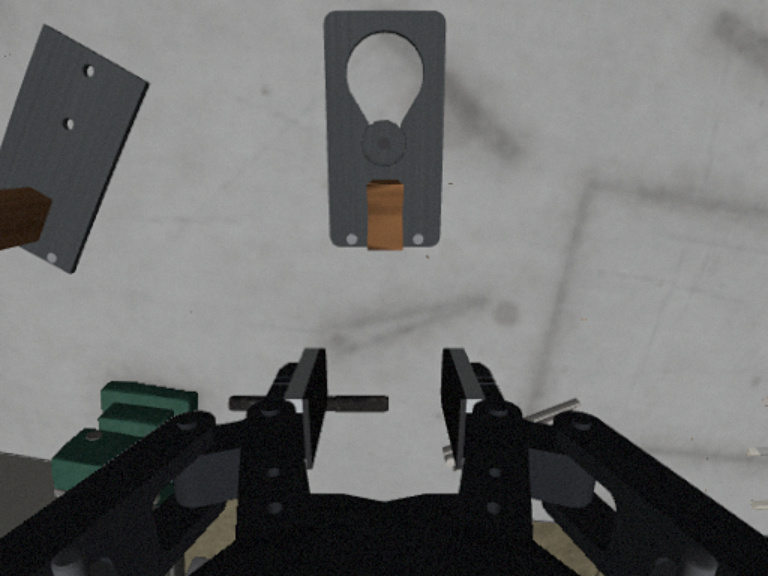

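The picture shows the rest flat and released, with the stud head at (383,143) in the enlarged image. That is about 50 mm from the wide hole's centre (385,72), so the stud is fully home. The plain rest is untouched and the gripper is clear.

```bash
python3 -c "
from plant import ctrl
print(ctrl.sign_off())"
```

```text
the job is handed in; nothing more can be done
None
```

The keyhole rest is on the stud, flat on the bench with the stud fully home in the narrow slot; I released it and handed the job in at about 9 s, leaving the plain rest untouched (no verdict was returned).

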